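Bin the broken rack slat: pedal bin with hold-open catch

TASK

Throw the broken rack slat (the short piece with the splintered end) into the steel pedal bin and leave the bin shut, with the sound spare slat, the bowl and the jar left where they are. Open the bin by its pedal, never by its lid: press the pedal right down and slide it to the left (as you face the bin's front) under the hold-open catch, and let go, so that the lid stays up by itself while you put the piece in. Then press the pedal down again, slide it back to the right out of the catch and ease it slowly all the way up to its rest, so that the lid comes down under control and does not fall shut.

Things in the scene. Friction and masses are not known exactly. Their poses are not given: they have to be found in the camera images.
- bin: Steel pedal bin, 170 deep (its x) by 200 wide (its y) by 225 mm high to the rim, on a 55 mm black plinth; it does not move. Origin: centre of its underside. Its -x axis points out of the front, where the pedal is; +y is to the left for someone facing that front; z up.
- bin_mouth (a point): Centre of the bin's open mouth, level with the rim, 225 mm up; the opening is 154 mm along bin x by 184 mm along bin y, walls 8 mm, inner floor 63 mm above the table. The lid covers it when shut; when open the lid stands up at the back (bin +x).
- pedal_top (a point): Centre of the pedal tread's top face; moves with the pedal. Ribbed, rubber-topped steel plate 45 mm (bin x) by 62 mm (bin y), 6 mm thick, level within 6 degrees, rolled edges 4 mm high on its left and right sides (55 mm clear between). It is 160 mm in front of the bin's centre, 75 mm out from the wall. Height of the face: 67 mm at rest, 23 mm right down.
- pedal (a joint): Pedal lever angle (rad): 0 up at rest, 0.20 right down (the tread 44 mm lower); it turns on a pin under the rear of the bin, 220 mm behind the tread. A spring and the linked lid push it up: about 9 N at the tread as it starts down, falling to about 4 N right down. Parked under the catch it reads about 0.17.
- pedal_shift (a joint): Sideways place of the pedal (m): 0 in line with the upright slot in the plate on the plinth, 0.020 fully left (bin +y). The slot has a foot to the left under the catch: the pedal shifts only while right down (within 4 mm at the tread), and rises only within 0.002 of 0. Sliding takes 1 N (fingertips pressed on the tread drag it) and it stays put; parked and let go, the tread rises 7 mm and is held.
- lid (a joint): Lid angle (rad): 0 shut, grows as it opens; linked to the pedal, lid = 9 x pedal: about 1.8 with the pedal right down, about 1.5 (upright) when parked. It has no damper: with the pedal let go it drops shut in a fraction of a second.
- lid_panel: The lid: 176 mm deep, 206 mm wide, 15 mm thick, black rim with steel top. Origin: middle of its hinge line, along bin y at the top of the bin's back edge (88 mm behind the bin's centre, 227 mm up); the lid reaches out along its own -x. Standing open it reaches 0.40 m above the table.
- broken_slat_center (a point): The broken rack slat, bare wood, 115 mm long (its x) by 32 mm wide (its y) by 16 mm thick, lying flat; centre of the piece, half-way up. Its +x end is splintered into three uneven tongues over the last 25 mm. About 45 g.
- spare_slat_center (a point): The sound spare slat to be left alone: same wood, width and thickness but 190 mm long with square ends; its centre, x along it.
- bowl_center (a point): Steel bowl, 150 mm across, 60 mm high, standing on the table; on its axis, half-way up. To be left alone.
- jar_center (a point): Jar with a red cap, 72 mm across, about 105 mm high; on its axis, about half-way up. To be left alone.

How it is judged (in metres and radians):
On the way, in this order (a step that is already met when the one before it is completed fails the run):
1. the pedal is parked under the catch, the lid stands open by itself and the robot has let go of the pedal (value of joint lid above 1.2 rad and value of joint pedal_shift above 0.008 m and contact force between each of the fingers, the arm and bin below 0.3 N), for 0.3 s.
2. the broken slat lies in the bin, let go, with the lid still open (x of broken_slat_center in the frame of bin between -0.085 and 0.085 m and y of broken_slat_center in the frame of bin between -0.1 and 0.1 m and height (world z) of broken_slat_center below 0.16 m and value of joint lid above 1 rad and contact force between the fingers and anything else below 0.3 N), for 0.2 s.
At the end, for the whole second after the job is handed in: the broken slat lies inside the bin (its centre within the walls and under 160 mm above the table); the lid is shut (within 0.06 rad) and the pedal is up at rest (within 0.01 rad), out of the catch (within 5 mm of 0) (x of broken_slat_center in the frame of bin between -0.085 and 0.085 m and y of broken_slat_center in the frame of bin between -0.1 and 0.1 m and height (world z) of broken_slat_center below 0.16 m and value of joint lid below 0.06 rad and value of joint pedal below 0.01 rad and value of joint pedal_shift below 0.005 m); the robot touches nothing.
It fails at once if the lid falls: it closes faster than 4.5 rad/s while still more than 0.1 rad open (value of joint lid above 0.1 rad and velocity of joint lid below -4.5 rad/s).
It fails at once if the robot pushes or holds the lid itself (over 3 N) (contact force between any of the fingers, the arm and lid_panel above 3 N).
It fails at once if the spare slat is moved more than 30 mm (distance of spare_slat_center from where it was at the start of the episode above 0.03 m).
It fails at once if the bowl or the jar is moved more than 30 mm (distance of any of bowl_center, jar_center from where it was at the start of the episode above 0.03 m).
It also fails if it takes over 72 s, if anything falls off the work surface, if the arm or the gripper's body presses on something with over 40 N, if the wrist force passes 120 N, or if a joint passes its speed limit or range.

ROBOT

A 6-joint arm with a two-finger parallel gripper is mounted at the origin on the work surface. World frame = base frame: x ahead of the robot, y to its left, z up, the work surface at z = 0. Lengths are in m, angles in degrees, forces in N, time in s.
With the tool pointing down it reaches from about 0.325 to 1 m from the base axis. Payload 5.1 kg.
Tool frame: the origin (TCP) lies at the very end of the fingers, on their centre line; the grasp point (between the pads) lies 19 mm behind it (ctrl.pinch_z is the distance from the TCP to the grasp point, in m); x points along the fingers, z is the direction in which the jaws open and shut, and the axes are right-handed (so a half turn about x gives the same grasp; the last joint's range is limited). The gripper opens to 85 mm and grips with 20 to 120 N. Pads are 22 mm wide; open, the fingers measure 114 mm over their backs; the gripper's body (76 mm by 85 mm) begins 54 mm behind the grasp point. The pads swing forward as they close: fully open they stand 13 mm farther back than shut.
Start: joints at [-76.123, 7.093, 94.555, -0, 78.352, -4.733], TCP at [0.207, -0.616, 0.231] pointing down, gripper open.
Joint ranges: [-149.61, 149.61], [-58.7, 133.49], [1.44, 155.28], [-77.14, 257.14], [18.33, 153.61], [-166.67, 166.67]. Speed limits (degrees/s): [147.25, 147.25, 180, 180, 180, 180].

INTERFACE

Orientations are given as [roll, pitch, yaw] about the fixed x, y, z axes, in that order (R = Rz(yaw) Ry(pitch) Rx(roll)).
In Python, from station import ctrl gives the robot as it stands.
- The arm moves only by the shell command python3 -m jog 'ROWS'. ROWS is JSON, a list of rows, each an object of numbers: "fingers": the finger opening in cm, from 0 to 8.54; "dx", "dy", "dz": the shift along the world's x, y, z in cm; "roll": the turn about the world's z in rad. In form: [{"fingers": .., "dx": .., "dy": .., "dz": .., "roll": ..}, ...]. A call has 1 to 5 rows; each row is the pose to reach, as a shift and turn from the pose measured when the call began; what a row does not reach only later rows make up. A row lasts 1/8 s, in which the tool goes at most 62.5 mm and 10.7 degrees, less where a joint would pass 70% of its speed; a pose out of reach is approached as far as the arm can. A call with a gripper value outside its range is refused whole. The fingers move at their own pace and stop on an object; the grip force is fixed at half the most. Time passes only in rows, so rows that repeat a pose let the fingers close. It gives the time, the measured TCP pose, the force and the opening at its end, in the units of the state.
- ctrl.read_state(): the state, without advancing time (a new reading comes with each control period).
- ctrl.get_image(name): name is "side" or "top" or "wrist"; returns a dict with "color" (420x560x3 uint8, blue, green, red), "K" (3x3 intrinsics, pixels), "T" (4x4, takes a point from camera to world coordinates). Camera axes: x right, y down, z forward; pixel columns grow to the right and rows downward; lengths in m; the calibration is good to about 2 mm. A picture is of the moment at which its call begins. There is no depth.
- ctrl.hand_in(): hands the job in, once; it reports no verdict.
The state is a dict: "time_s": time; "joint_pos": joint angles; "joint_vel": joint speeds; "effort": joint torques, N m; "eef_pos": TCP position; "tcp_rot": TCP orientation; "wrist_force": force on the tool from outside, world axes, zero at the start; "torque": the same for the moment, N m; "gripper_width": opening from 0.0 (shut) to 1.0 (fully open).
Only numpy, scipy, OpenCV 4.12 (cv2) and the standard library are available. Lean on these libraries where they do the work, as an engineer would, in place of code of your own. Each camera call takes 0.05 s, during which the arm holds its last target.

## Working session

There is one attempt and no reset: what is moved stays moved. The work goes in short steps, Python scripts to look and compute and a shell command to move; the robot and the scene stay as the last step left them, time stands still between calls to the robot, and variables do not carry over. Pictures are saved under pics/ and viewed, and the job is handed in when it is done.

```bash
mkdir -p pics; ls
python3 - <<'E'
from station import ctrl
import cv2
for n in ["side","top","wrist"]:
    r=ctrl.get_image(n); cv2.imwrite(f"pics/a_{n}.png",r["color"]); print(n,r["K"].round(1).tolist(),r["T"].round(4).tolist())
print(ctrl.read_state())
E
```

```text
pics
side [[412.7, 0.0, 280.2], [0.0, 412.7, 208.2], [0.0, 0.0, 1.0]] [[-0.3307, 0.8889, -0.317, 0.8844], [0.9437, 0.3119, -0.1098, 0.1244], [0.0013, -0.3355, -0.942, 1.111], [0.0, 0.0, 0.0, 1.0]]
top [[522.2, 0.0, 280.8], [0.0, 522.2, 219.4], [0.0, 0.0, 1.0]] [[-0.0024, -0.9965, 0.0838, 0.4685], [-1.0, 0.0017, -0.0089, 0.0073], [0.0087, -0.0838, -0.9964, 1.3513], [0.0, 0.0, 0.0, 1.0]]
wrist [[301.7, 0.0, 282.6], [0.0, 301.7, 208.6], [0.0, 0.0, 1.0]] [[0.32, -0.9099, -0.2641, 0.2758], [-0.9474, -0.3081, -0.0867, -0.5939], [-0.0024, 0.278, -0.9606, 0.3733], [0.0, 0.0, 0.0, 1.0]]
{'time_s': 0.15, 'joint_pos': array([-7.61222581e+01,  7.12474630e+00,  9.46156041e+01, -1.02424073e-03,
        7.83506062e+01, -4.73290722e+00]), 'joint_vel': array([ 0.07909055, -0.12500976, -0.2139474 ,  0.00707082, -0.08394736,
        0.02634185]), 'effort': array([ 2.72615098e-04, -4.24225903e+01, -3.66014099e+01, -6.83487997e-05,
        4.64165962e-03, -5.12938001e-06]), 'eef_pos': array([ 0.20729107, -0.61556992,  0.23034248]), 'tcp_rot': array([175.89876407,  89.90903788, 104.50962076]), 'wrist_force': array([ 0.28908101, -0.29442286, -0.58771663]), 'torque': array([-0.00035579,  0.02460295,  0.00173644]), 'gripper_width': 0.9994997453564031}
```

View pics/a_side.png

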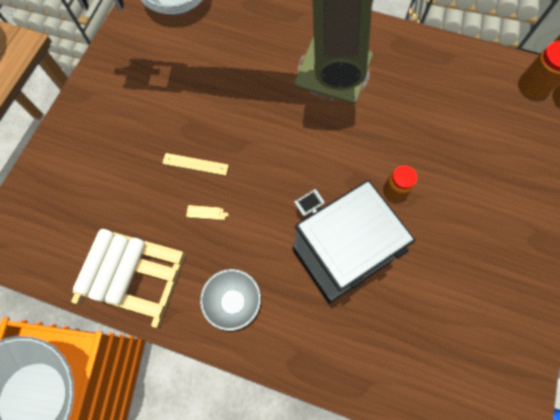

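View pics/a_top.png

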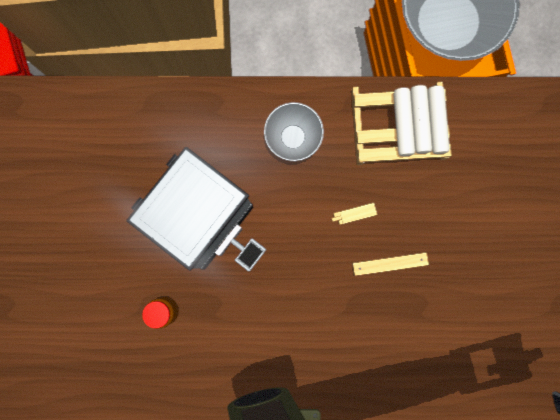

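View pics/a_wrist.png

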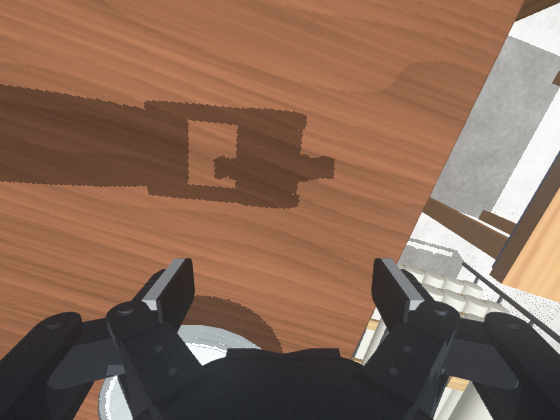

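The top view shows the bin lid around (190,209), pedal tread at (250,254), broken slat at (355,214) with its splinter at the left end, spare slat at (390,264), bowl at (294,132) and jar at (157,314). Next I measure them.

```bash
cat > h.py <<'E'
import numpy as np, cv2
def ray(r,uv,z):
    K,T=r["K"],r["T"]
    d=T[:3,:3]@np.linalg.solve(K,[uv[0],uv[1],1.]); o=T[:3,3]
    return (o+d*(z-o[2])/d[2])
def tri(rs,uvs):
    A=[];b=[]
    for r,uv in zip(rs,uvs):
        d=r["T"][:3,:3]@np.linalg.solve(r["K"],[uv[0],uv[1],1.]);d/=np.linalg.norm(d)
        P=np.eye(3)-np.outer(d,d);A.append(P);b.append(P@r["T"][:3,3])
    return np.linalg.lstsq(np.vstack(A),np.hstack(b),rcond=None)[0]
def proj(r,p):
    q=np.linalg.inv(r["T"])@np.r_[p,1]; q=r["K"]@q[:3]; return q[:2]/q[2]
E
python3 - <<'E'
from station import ctrl
from h import *
R={n:ctrl.get_image(n) for n in("side","top")}
for n,r in R.items():
    im=r["color"]; hsv=cv2.cvtColor(im,cv2.COLOR_BGR2HSV)
    m=cv2.inRange(hsv,(15,60,150),(35,200,255))
    cs,_=cv2.findContours(m,0,2)
    for c in cs:
        a=cv2.contourArea(c)
        if 150<a<2500:
            b=cv2.minAreaRect(c); box=cv2.boxPoints(b)
            print(n,"wood",a,np.round(b[0],1),[ray(r,p,0.016).round(3)[:2].tolist() for p in box])
    x=(40,110) 
c=cv2.resize(R["top"]["color"][140:290,110:280],None,fx=4,fy=4,interpolation=cv2.INTER_CUBIC);cv2.imwrite("pics/b1.png",c[:, :800])
c=cv2.resize(R["side"]["color"][175:310,285:420],None,fx=4.4,fy=4.4,interpolation=cv2.INTER_CUBIC);cv2.imwrite("pics/b2.png",c)
E
```

```text
side wood 1904.0 [149.1 279.5] [[0.911, -0.349], [0.702, -0.34], [0.726, -0.177], [0.929, -0.196]]
side wood 490.0 [206.8 211.9] [[0.628, -0.246], [0.59, -0.26], [0.56, -0.141], [0.599, -0.13]]
side wood 748.5 [194.9 163.5] [[0.501, -0.378], [0.462, -0.389], [0.434, -0.192], [0.473, -0.184]]
side wood 1803.0 [24.  62.5] [[0.198, -1.111], [0.144, -0.959], [0.431, -0.794], [0.48, -0.934]]
top wood 915.5 [390.4 263.4] [[0.471, -0.187], [0.498, -0.378], [0.464, -0.382], [0.437, -0.191]]
top wood 512.0 [353.7 213.8] [[0.597, -0.132], [0.626, -0.244], [0.593, -0.253], [0.564, -0.14]]
top wood 1262.5 [402.6 131.9] [[0.876, -0.196], [0.89, -0.444], [0.743, -0.448], [0.729, -0.203]]
top wood 489.0 [373.   95.5] [[0.932, -0.195], [0.932, -0.3], [0.881, -0.299], [0.881, -0.194]]
top wood 1413.0 [129.   27.7] [[1.145, 0.647], [1.167, 0.15], [1.034, 0.144], [1.013, 0.637]]
```

View pics/b1.png

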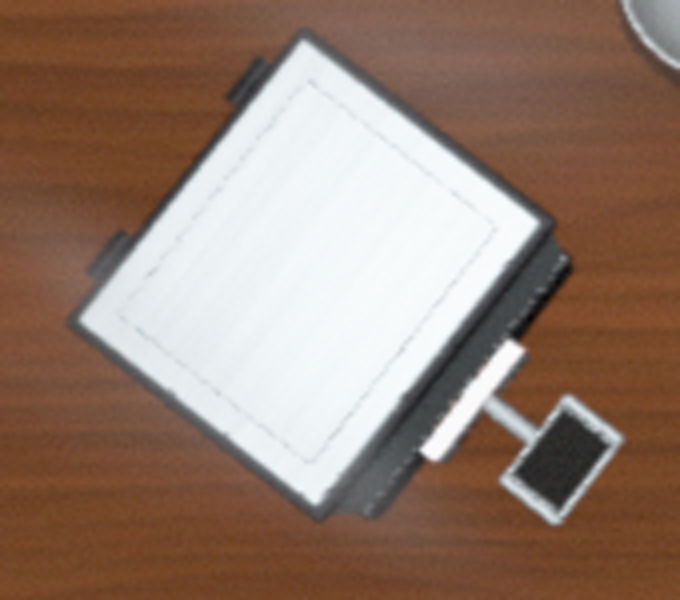

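View pics/b2.png

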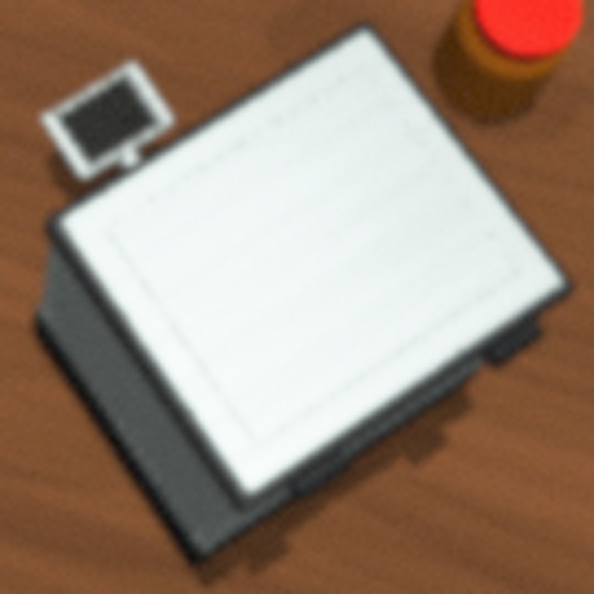

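Run:
```python
from station import ctrl
from h import *
R={n:ctrl.get_image(n) for n in("side","top")}
t=lambda p:np.array(p)/4+[110,140]-0.4
s=lambda p:np.array(p)/4.4+[285,175]-0.4
# lid corners ordered: front-right? use (top crop, side crop)
L=[((550,220),(50,222)),((322,518),(368,26)),((74,320),(570,288)),((305,32),(248,500))]
P=[((623,438),(41,116)),((556,523),(131,62)),((501,481),(174,122)),((567,396),(85,180))]
rs=[R["top"],R["side"]]
for nm,X in(("lid",L),("ped",P)):
    pts=np.array([tri(rs,[t(a),s(b)]) for a,b in X]);print(nm,pts.round(4).tolist(),pts.mean(0).round(4))
    z=.235 if nm=="lid" else .070
    q=np.array([ray(R["top"],t(a),z) for a,b in X]);print(q.mean(0).round(4))
    q2=np.array([ray(R["side"],s(b),z) for a,b in X]);print(q2.mean(0).round(4))
    for w in(q,q2):
        f=(w[0]+w[1]-w[2]-w[3])/2; print("front len",np.linalg.norm(f),np.degrees(np.arctan2(f[1],f[0])), np.linalg.norm(w[0]-w[1]))
        e=w[0]-w[1]; print("left edge dir",np.degrees(np.arctan2(e[1],e[0])))
for n,r in R.items():
    hsv=cv2.cvtColor(r["color"],cv2.COLOR_BGR2HSV)
    m=cv2.inRange(hsv,(0,200,150),(8,255,255))|cv2.inRange(hsv,(172,200,150),(180,255,255))
    for c in cv2.findContours(m,0,2)[0]:
        if cv2.contourArea(c)>200: print(n,"jar",ray(r,cv2.minAreaRect(c)[0],.105).round(3),cv2.contourArea(c))
print("bowl",ray(R["top"],(294,132),.06),ray(R["side"],(230.5,299),.06))
```

```text
lid [[0.616, 0.069, 0.2372], [0.4567, 0.1913, 0.2316], [0.5625, 0.3238, 0.2357], [0.7175, 0.2016, 0.2415]] [0.5882 0.1965 0.2365]
[0.5886 0.1967 0.235 ]
[0.588  0.1965 0.235 ]
front len 0.1692757334918399 -128.02735698319538 0.19982788917154526
left edge dir -37.115909393601925
front len 0.16800202581097226 -127.5521483219304 0.19978532974319582
left edge dir -38.069259422629564
ped [[0.5036, 0.0326, 0.0746], [0.452, 0.0734, 0.0756], [0.4773, 0.1088, 0.0656], [0.5296, 0.0687, 0.061]] [0.4906 0.0709 0.0692]
[0.4904 0.0713 0.07  ]
[0.491  0.0703 0.07  ]
front len 0.04263370731803297 -127.10386818926527 0.06591631207079861
left edge dir -38.32215944912593
front len 0.04793774469016792 -128.2962354097266 0.06652939466500563
left edge dir -38.19752772161163
side jar [0.351 0.29  0.105] 404.5
side jar [-0.189  0.612  0.105] 237.0
top jar [0.349 0.292 0.105] 557.0
top jar [0.994 0.663 0.105] 563.5
bowl [ 0.7979205  -0.03800037  0.06      ] [ 0.79993655 -0.03593274  0.06      ]
```

Bin centre is about (0.5885, 0.197) with yaw 52°. The tread is at (0.4907, 0.0708) and the broken slat at (0.595, -0.191) with its axis at 105°. I move above the pedal with the jaws shut along bin x and the camera towards bin +y.

```bash
python3 -m jog '[{"fingers":0,"dx":2,"dy":5,"dz":0,"roll":0.18},{"fingers":0,"dx":4,"dy":10,"dz":0,"roll":0.36},{"fingers":0,"dx":6,"dy":15,"dz":0,"roll":0.54},{"fingers":0,"dx":8,"dy":20,"dz":0,"roll":0.72},{"fingers":0,"dx":10,"dy":25,"dz":0,"roll":0.9}]'
python3 -m jog '[{"fingers":0,"dx":2,"dy":5,"dz":0,"roll":0.18},{"fingers":0,"dx":4,"dy":10,"dz":0,"roll":0.36},{"fingers":0,"dx":6,"dy":15,"dz":0,"roll":0.54},{"fingers":0,"dx":8,"dy":20,"dz":0,"roll":0.72},{"fingers":0,"dx":10,"dy":25,"dz":0,"roll":0.9}]'; python3 -c "
from station import ctrl
s=ctrl.read_state();print(s['eef_pos'],s['tcp_rot'],s['joint_pos'].round(1))"
```

```text
time_s: 0.98
eef_pos: [0.3078, -0.3643, 0.2312]
tcp_rot: [-44.3, 90.0, -63.8]
wrist_force: [0.5, -0.2, 0.1]
gripper_width: -0.001
time_s: 1.6
eef_pos: [0.4081, -0.1126, 0.2315]
tcp_rot: [-53.3, 89.9, -20.9]
wrist_force: [0.4, -0.4, 0.1]
gripper_width: 0.001
[ 0.40813804 -0.11262635  0.23152714] [-53.33143363  89.91287369 -20.94748231] [-22.7 -23.6 121.9   0.   81.6 -55.1]
```

```bash
python3 -m jog '[{"fingers":0,"dx":2.2,"dy":5,"dz":0,"roll":0.1},{"fingers":0,"dx":4.4,"dy":10,"dz":-1,"roll":0.2},{"fingers":0,"dx":6.4,"dy":14,"dz":-3,"roll":0.342},{"fingers":0,"dx":8.26,"dy":18.34,"dz":-6,"roll":0.342},{"fingers":0,"dx":8.26,"dy":18.34,"dz":-10,"roll":0.342}]'; python3 -c "
from station import ctrl
import cv2
s=ctrl.read_state();print(s['eef_pos'],s['tcp_rot'],s['joint_pos'].round(1))
for n in ('side','top','wrist'): cv2.imwrite('pics/c_%s.png'%n,ctrl.get_image(n)['color'])
"
```

```text
time_s: 2.22
eef_pos: [0.4924, 0.0734, 0.1319]
tcp_rot: [-46.1, 89.7, 6.1]
wrist_force: [0.0, -0.1, -0.8]
gripper_width: -0.001
[0.49241736 0.07337398 0.13193551] [-46.13229668  89.71846074   6.09093341] [  2.3  -7.8 119.3   0.   68.2 -49.9]
```

```bash
python3 -c "
import cv2,numpy as np
a=cv2.imread('pics/c_side.png')[100:310,200:480];b=cv2.imread('pics/c_wrist.png')
cv2.imwrite('pics/c2.png',np.vstack([cv2.resize(a,(400,300)),cv2.resize(b,(400,300))]))"
```

```text
(no output)
```

View pics/c2.png

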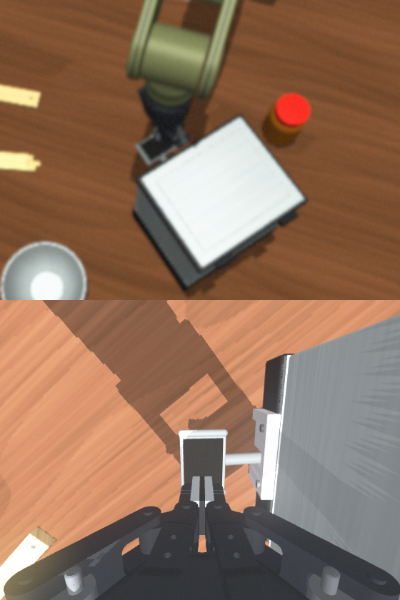

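The wrist view shows the shut fingers centred over the tread, which is at about (203,470) in the picture, and clear of the bin wall. I press down.

```bash
python3 -m jog '[{"fingers":0,"dx":-0.2,"dy":-0.25,"dz":-3},{"fingers":0,"dx":-0.2,"dy":-0.25,"dz":-5.5},{"fingers":0,"dx":-0.2,"dy":-0.25,"dz":-6.5},{"fingers":0,"dx":-0.2,"dy":-0.25,"dz":-7.3},{"fingers":0,"dx":-0.2,"dy":-0.25,"dz":-8}]'
python3 -m jog '[{"fingers":0,"dz":-0.8},{"fingers":0,"dz":-1.6},{"fingers":0,"dz":-2.2},{"fingers":0,"dz":-2.6},{"fingers":0,"dz":-2.8}]'
```

```text
invalid input at $[0]: expected keys fingers, dx, dy, dz, roll
invalid input at $[0]: expected keys fingers, dx, dy, dz, roll
```

```bash
python3 -m jog '[{"fingers":0,"dx":-0.2,"dy":-0.25,"dz":-3,"roll":0},{"fingers":0,"dx":-0.2,"dy":-0.25,"dz":-5.5,"roll":0},{"fingers":0,"dx":-0.2,"dy":-0.25,"dz":-6.5,"roll":0},{"fingers":0,"dx":-0.2,"dy":-0.25,"dz":-7.3,"roll":0},{"fingers":0,"dx":-0.2,"dy":-0.25,"dz":-8,"roll":0}]'
python3 -m jog '[{"fingers":0,"dx":0,"dy":0,"dz":-0.8,"roll":0},{"fingers":0,"dx":0,"dy":0,"dz":-1.6,"roll":0},{"fingers":0,"dx":0,"dy":0,"dz":-2.2,"roll":0},{"fingers":0,"dx":0,"dy":0,"dz":-2.6,"roll":0},{"fingers":0,"dx":0,"dy":0,"dz":-2.8,"roll":0}]'
```

```text
time_s: 3.0
eef_pos: [0.4888, 0.0672, 0.0528]
tcp_rot: [-166.1, 89.8, -114.0]
wrist_force: [-4.1, -3.1, 9.1]
gripper_width: -0.001
time_s: 3.62
eef_pos: [0.4897, 0.0665, 0.0269]
tcp_rot: [-142.6, 89.8, -90.6]
wrist_force: [-3.7, -2.2, 4.9]
gripper_width: 0.0
```

```bash
python3 -m jog '[{"fingers":0,"dx":0,"dy":0,"dz":-0.3,"roll":0},{"fingers":0,"dx":0,"dy":0,"dz":-0.5,"roll":0},{"fingers":0,"dx":0,"dy":0,"dz":-0.6,"roll":0}]'; python3 -c "
from station import ctrl
import cv2
s=ctrl.read_state();print(s['eef_pos'],s['wrist_force'],s['joint_pos'].round(1))
for n in ('side','top','wrist'): cv2.imwrite('pics/d_%s.png'%n,ctrl.get_image(n)['color'])
"
```

```text
time_s: 4.0
eef_pos: [0.4901, 0.0665, 0.0213]
tcp_rot: [-126.6, 89.8, -74.7]
wrist_force: [-2.5, -0.4, 3.5]
gripper_width: 0.002
[0.49007683 0.0665404  0.021282  ] [-2.4848892  -0.37422123  3.53921791] [  1.6   1.  123.1  -0.2  55.9 -50.2]
```

View pics/d_wrist.png

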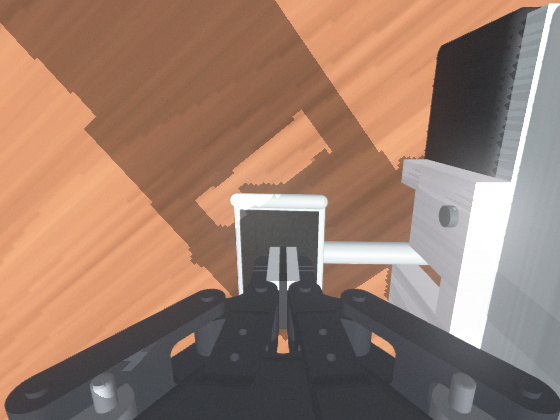

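View pics/d_top.png

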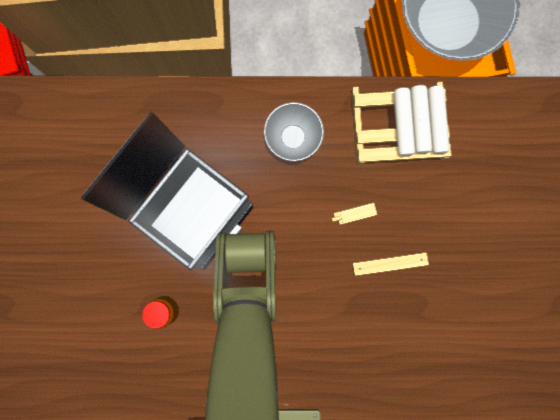

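The top view shows the lid open past vertical. I press a little more and slide left (bin +y).

```bash
python3 -m jog '[{"fingers":0,"dx":0,"dy":0,"dz":-0.3,"roll":0},{"fingers":0,"dx":-0.4,"dy":0.31,"dz":-0.4,"roll":0},{"fingers":0,"dx":-0.8,"dy":0.62,"dz":-0.4,"roll":0},{"fingers":0,"dx":-1.2,"dy":0.93,"dz":-0.4,"roll":0},{"fingers":0,"dx":-1.6,"dy":1.24,"dz":-0.4,"roll":0}]'; python3 -c "
from station import ctrl
import cv2
s=ctrl.read_state();print(s['eef_pos'],s['wrist_force'])
for n in ('side','top','wrist'): cv2.imwrite('pics/e_%s.png'%n,ctrl.get_image(n)['color'])
"
```

```text
time_s: 4.78
eef_pos: [0.4755, 0.0782, 0.0184]
tcp_rot: [-107.1, 89.6, -55.1]
wrist_force: [-2.3, -5.8, 9.1]
gripper_width: -0.002
[0.47545285 0.07821937 0.01844456] [-2.3327225  -5.84458193  9.07812435]
```

View pics/e_wrist.png

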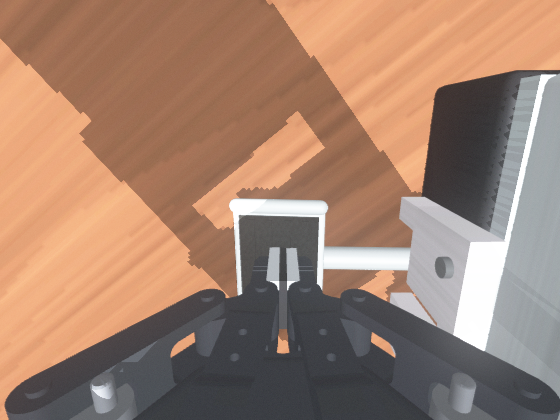

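The tread moved with the fingers: the plate's screw moved down the image while the tread's pixels barely changed. I push a little further to reach the stop.

```bash
python3 -m jog '[{"fingers":0,"dx":-0.3,"dy":0.25,"dz":0,"roll":0},{"fingers":0,"dx":-0.55,"dy":0.43,"dz":0,"roll":0},{"fingers":0,"dx":-0.55,"dy":0.43,"dz":0,"roll":0}]'
python3 -m jog '[{"fingers":0,"dx":0,"dy":0,"dz":0.5,"roll":0},{"fingers":0,"dx":0,"dy":0,"dz":1,"roll":0},{"fingers":0,"dx":0,"dy":0,"dz":1.8,"roll":0},{"fingers":0,"dx":0,"dy":0,"dz":3,"roll":0},{"fingers":0,"dx":0,"dy":0,"dz":5,"roll":0}]'; python3 -c "
from station import ctrl
import cv2
s=ctrl.read_state();print(s['eef_pos'],s['wrist_force'])
for n in ('side','top','wrist'): cv2.imwrite('pics/f_%s.png'%n,ctrl.get_image(n)['color'])
"
```

```text
time_s: 5.3
eef_pos: [0.4713, 0.0818, 0.0195]
tcp_rot: [-98.7, 89.4, -46.6]
wrist_force: [-1.2, -5.7, 6.8]
gripper_width: 0.002
time_s: 5.92
eef_pos: [0.4707, 0.0819, 0.0698]
tcp_rot: [-104.5, 89.5, -52.4]
wrist_force: [0.4, 0.7, 0.3]
gripper_width: 0.002
[0.47072882 0.08189596 0.06976931] [0.36817271 0.65246153 0.27512196]
```

View pics/f_wrist.png

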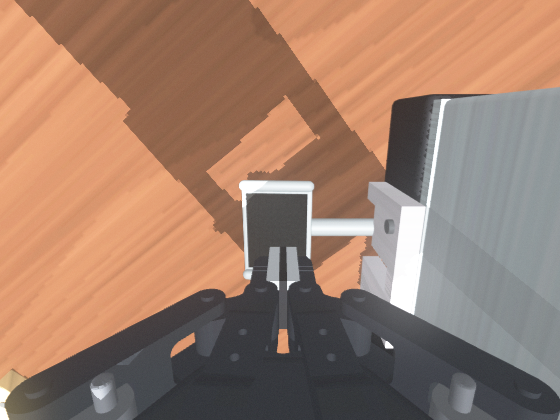

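View pics/f_top.png

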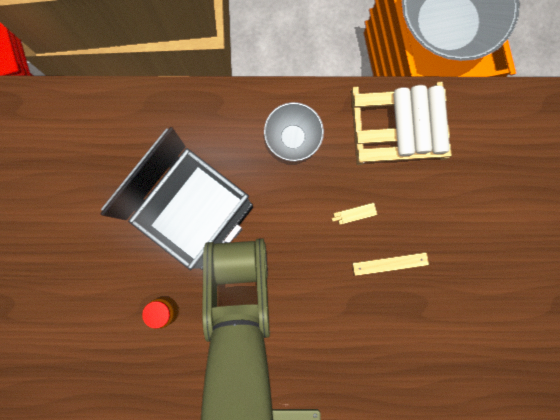

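Parked: the lid stands up by itself (edge at about (140,175) in the top view) and the wrist force is near zero. Next I fetch the broken slat.

```bash
python3 -m jog '[{"fingers":7,"dx":0,"dy":0,"dz":3,"roll":0},{"fingers":7,"dx":2,"dy":-4,"dz":5,"roll":-0.15},{"fingers":7,"dx":4,"dy":-8.5,"dz":6,"roll":-0.3},{"fingers":7,"dx":6,"dy":-13,"dz":6,"roll":-0.45},{"fingers":7,"dx":8,"dy":-18,"dz":6,"roll":-0.6}]'
python3 -m jog '[{"fingers":7,"dx":2,"dy":-4,"dz":0,"roll":0},{"fingers":7,"dx":4.4,"dy":-9,"dz":0,"roll":0},{"fingers":7,"dx":4.4,"dy":-9,"dz":0,"roll":0}]'
python3 - <<'E'
from station import ctrl
from h import *
R={n:ctrl.get_image(n) for n in("side","top","wrist")}
s=ctrl.read_state();print(s['eef_pos'])
x=R["wrist"]["T"][:3,0]; print("jaw dir",np.degrees(np.arctan2(x[1],x[0])))
for n,r in R.items():
    cv2.imwrite(f"pics/g_{n}.png",r["color"])
    m=cv2.inRange(cv2.cvtColor(r["color"],cv2.COLOR_BGR2HSV),(15,50,150),(35,200,255))
    for c in cv2.findContours(m,0,2)[0]:
        a=cv2.contourArea(c)
        if a>250:
            b=cv2.minAreaRect(c); box=cv2.boxPoints(b); q=np.array([ray(r,p,0.016)[:2] for p in box])
            e=max(q[1]-q[0],q[2]-q[1],key=np.linalg.norm)
            print(n,a,q.mean(0).round(4),np.linalg.norm(e).round(3),np.degrees(np.arctan2(e[1],e[0])).round(1))
E
```

```text
time_s: 6.7
eef_pos: [0.5527, -0.0992, 0.1304]
tcp_rot: [-86.9, 89.3, -69.5]
wrist_force: [0.3, -0.5, -0.4]
gripper_width: 0.818
time_s: 7.08
eef_pos: [0.5973, -0.1921, 0.1293]
tcp_rot: [-90.3, 89.4, -73.1]
wrist_force: [0.2, 0.5, -0.4]
gripper_width: 0.817
[ 0.59593172 -0.18852926  0.12934841]
jaw dir 17.449193808366523
side 1971.0 [ 0.8165 -0.2677] 0.211 177.6
side 267.5 [ 0.5908 -0.1764] 0.085 105.8
side 357.5 [ 0.4193 -0.3922] 0.117 66.5
side 290.0 [ 0.0792 -0.0661] 0.105 61.0
side 1848.0 [ 0.3109 -0.9493] 0.338 -147.9
side 731.0 [-0.0858 -0.2718] 0.3 169.2
top 424.0 [ 0.4762 -0.337 ] 0.087 -90.1
top 460.0 [ 0.6536 -0.2773] 0.109 -112.5
top 1873.5 [ 0.8378 -0.3219] 0.25 -86.6
top 1573.5 [1.0837 0.41  ] 0.532 -86.2
wrist 1062.5 [ 0.8421 -0.2165] 0.086 17.5
wrist 550.5 [ 0.7669 -0.2272] 0.059 3.6
wrist 2557.5 [ 0.4656 -0.2658] 0.156 97.6
wrist 3239.5 [ 0.5946 -0.1925] 0.114 103.0
```

View pics/g_wrist.png

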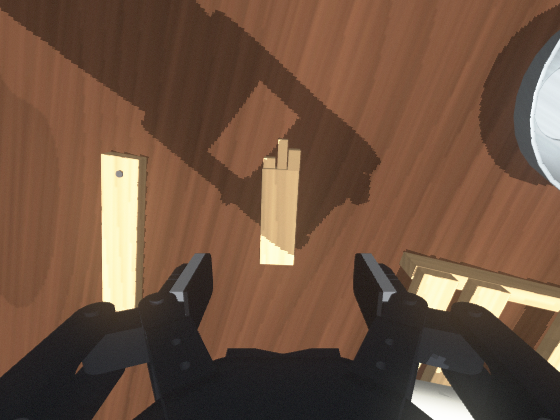

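The wrist view shows the broken slat at about (280,210), between the fingers with its splinters up-image. The ray cast puts its centre at (0.5946, -0.1925). I go down and grip.

```bash
python3 -m jog '[{"fingers":7,"dx":-0.1,"dy":-0.5,"dz":-4,"roll":-0.05},{"fingers":7,"dx":-0.1,"dy":-0.5,"dz":-8,"roll":-0.05},{"fingers":7,"dx":-0.1,"dy":-0.5,"dz":-11,"roll":-0.05},{"fingers":7,"dx":-0.1,"dy":-0.5,"dz":-12.3,"roll":-0.05},{"fingers":7,"dx":-0.1,"dy":-0.5,"dz":-12.3,"roll":-0.05}]'
python3 -m jog '[{"fingers":2,"dx":0,"dy":0,"dz":0,"roll":0},{"fingers":2,"dx":0,"dy":0,"dz":0,"roll":0},{"fingers":2,"dx":0,"dy":0,"dz":0,"roll":0},{"fingers":2,"dx":0,"dy":0,"dz":0,"roll":0},{"fingers":2,"dx":0,"dy":0,"dz":0,"roll":0}]'
```

```text
time_s: 7.85
eef_pos: [0.5943, -0.1924, 0.0057]
tcp_rot: [-103.5, 89.5, -88.9]
wrist_force: [-0.4, -0.2, 0.8]
gripper_width: 0.819
time_s: 8.48
eef_pos: [0.5956, -0.1929, 0.0077]
tcp_rot: [-88.2, 89.4, -73.5]
wrist_force: [-0.5, 1.6, 6.3]
gripper_width: 0.356
```

```bash
python3 -m jog '[{"fingers":2,"dx":0,"dy":0,"dz":3,"roll":0},{"fingers":2,"dx":0,"dy":0,"dz":8,"roll":0},{"fingers":2,"dx":0,"dy":0,"dz":13,"roll":0},{"fingers":2,"dx":0,"dy":0,"dz":18,"roll":0.1},{"fingers":2,"dx":-0.5,"dy":3,"dz":23,"roll":0.2}]'
python3 -m jog '[{"fingers":2,"dx":0,"dy":4,"dz":4,"roll":0.1},{"fingers":2,"dx":0,"dy":8,"dz":6,"roll":0.2},{"fingers":2,"dx":0,"dy":12,"dz":6,"roll":0.3},{"fingers":2,"dx":0,"dy":16,"dz":6,"roll":0.4},{"fingers":2,"dx":0,"dy":20,"dz":6,"roll":0.45}]'
python3 - <<'E'
from station import ctrl
from h import *
r=ctrl.get_image("wrist"); cv2.imwrite("pics/i_w.png",r["color"]); cv2.imwrite("pics/i_s.png",ctrl.get_image("side")["color"])
x=r["T"][:3,0];print("jaw",np.degrees(np.arctan2(x[1],x[0])),ctrl.read_state()['eef_pos'],ctrl.read_state()['joint_pos'].round(1))
E
```

```text
time_s: 9.1
eef_pos: [0.5904, -0.1639, 0.2393]
tcp_rot: [-87.7, 89.4, -61.6]
wrist_force: [0.2, 0.9, -0.8]
gripper_width: 0.354
time_s: 9.72
eef_pos: [0.59, 0.0373, 0.2992]
tcp_rot: [-88.1, 89.4, -36.1]
wrist_force: [0.6, 1.1, -0.7]
gripper_width: 0.35
jaw 52.0776668417101 [0.58988172 0.03917687 0.29906181] [ -1.3  -2.5  98.   -0.3  84.  -53.4]
```

View pics/i_w.png

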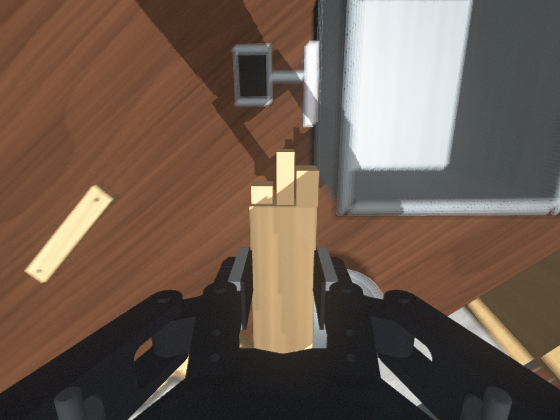

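The slat is held firmly, with its splintered end up-image at (285,170), and the mouth is ahead on the right. I move over the mouth.

```bash
python3 -m jog '[{"fingers":2,"dx":-0.3,"dy":3.5,"dz":0,"roll":0},{"fingers":2,"dx":-0.7,"dy":7,"dz":0,"roll":0},{"fingers":2,"dx":-1,"dy":11,"dz":0,"roll":0},{"fingers":2,"dx":-1.4,"dy":14.2,"dz":0,"roll":0},{"fingers":2,"dx":-1.4,"dy":14.2,"dz":0,"roll":0}]'
python3 - <<'E'
from station import ctrl
from h import *
r=ctrl.get_image("wrist"); cv2.imwrite("pics/j_w.png",r["color"]); cv2.imwrite("pics/j_t.png",ctrl.get_image("top")["color"][100:310,60:340])
x=r["T"][:3,0];print("jaw",np.degrees(np.arctan2(x[1],x[0])),ctrl.read_state()['eef_pos'])
E
```

```text
time_s: 10.45
eef_pos: [0.5756, 0.1821, 0.2988]
tcp_rot: [-86.8, 89.4, -34.5]
wrist_force: [-0.1, 0.5, -1.1]
gripper_width: 0.351
jaw 52.347496441523326 [0.57595604 0.18042517 0.29881729]
```

View pics/j_w.png

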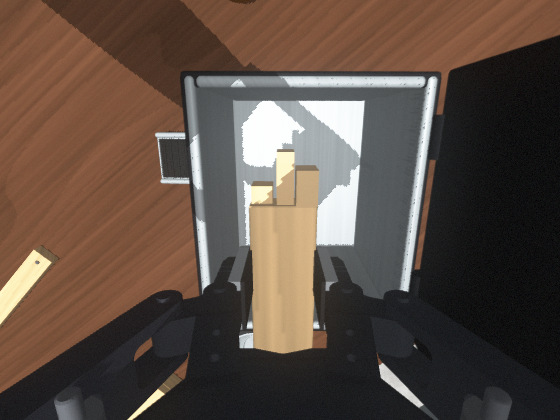

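View pics/j_t.png

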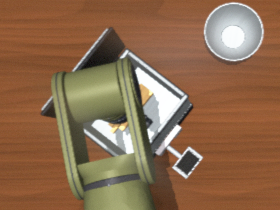

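The slat is over the open mouth (rim spans columns 190 to 440), aligned with it. I lower and release.

```bash
python3 -m jog '[{"fingers":2,"dx":0,"dy":0,"dz":-3,"roll":0},{"fingers":2,"dx":0,"dy":0,"dz":-6,"roll":0},{"fingers":2,"dx":0,"dy":0,"dz":-9,"roll":0},{"fingers":2,"dx":0,"dy":0,"dz":-11,"roll":0},{"fingers":2,"dx":0,"dy":0,"dz":-11,"roll":0}]'
python3 -m jog '[{"fingers":5,"dx":0,"dy":0,"dz":0,"roll":0},{"fingers":5,"dx":0,"dy":0,"dz":0,"roll":0},{"fingers":5,"dx":0,"dy":0,"dz":0,"roll":0},{"fingers":5,"dx":0,"dy":0,"dz":0,"roll":0},{"fingers":5,"dx":0,"dy":0,"dz":0,"roll":0}]'
python3 -m jog '[{"fingers":5,"dx":0,"dy":0,"dz":3,"roll":0},{"fingers":5,"dx":0,"dy":0,"dz":7,"roll":0},{"fingers":5,"dx":0,"dy":0,"dz":11,"roll":0},{"fingers":5,"dx":0,"dy":0,"dz":12,"roll":0},{"fingers":5,"dx":0,"dy":0,"dz":12,"roll":0}]'
python3 - <<'E'
from station import ctrl
from h import *
r=ctrl.get_image("wrist"); cv2.imwrite("pics/k_w.png",r["color"])
print(ctrl.read_state()['eef_pos'])
E
```

```text
time_s: 11.18
eef_pos: [0.5751, 0.1793, 0.1868]
tcp_rot: [-108.4, 89.5, -56.4]
wrist_force: [-0.3, -0.2, -0.4]
gripper_width: 0.352
time_s: 11.8
eef_pos: [0.5751, 0.1794, 0.1871]
tcp_rot: [-106.5, 89.5, -54.4]
wrist_force: [-0.1, 0.3, -0.0]
gripper_width: 0.584
time_s: 12.42
eef_pos: [0.5752, 0.1794, 0.3071]
tcp_rot: [-103.0, 89.5, -50.9]
wrist_force: [0.1, -0.6, -1.1]
gripper_width: 0.586
[0.57468471 0.17932139 0.30555586]
```

View pics/k_w.png

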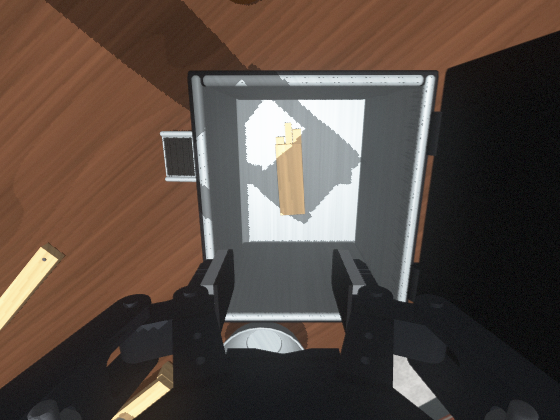

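The broken slat lies on the bin floor at (290,175) and is released, with the lid still up. Back to the pedal, fingers shut.

```bash
python3 -m jog '[{"fingers":0,"dx":-2.5,"dy":-2.4,"dz":0,"roll":0},{"fingers":0,"dx":-5,"dy":-4.8,"dz":0,"roll":0},{"fingers":0,"dx":-7.5,"dy":-7.2,"dz":0,"roll":0},{"fingers":0,"dx":-9.9,"dy":-9.6,"dz":0,"roll":0},{"fingers":0,"dx":-9.9,"dy":-9.6,"dz":-2,"roll":0}]'
python3 -m jog '[{"fingers":0,"dx":0,"dy":0,"dz":-4,"roll":0},{"fingers":0,"dx":0,"dy":0,"dz":-8,"roll":0},{"fingers":0,"dx":0,"dy":0,"dz":-12,"roll":0},{"fingers":0,"dx":0,"dy":0,"dz":-16,"roll":0},{"fingers":0,"dx":0,"dy":0,"dz":-18,"roll":0}]'
python3 - <<'E'
from station import ctrl
from h import *
r=ctrl.get_image("wrist"); cv2.imwrite("pics/l_w.png",r["color"])
x=r["T"][:3,0];print("jaw",np.degrees(np.arctan2(x[1],x[0])),ctrl.read_state()['eef_pos'])
print([proj(r,p).round() for p in [(0.475,0.083,.03)]])
E
```

```text
time_s: 13.1
eef_pos: [0.4749, 0.0824, 0.2847]
tcp_rot: [-114.0, 89.5, -62.0]
wrist_force: [0.5, -0.2, -0.1]
gripper_width: -0.005
time_s: 13.72
eef_pos: [0.4716, 0.0827, 0.0989]
tcp_rot: [-171.9, 89.5, -119.9]
wrist_force: [-0.4, -0.9, 0.3]
gripper_width: -0.003
jaw 52.076753287878084 [0.47035335 0.08252646 0.09699249]
[array([286., 222.])]
```

View pics/l_w.png

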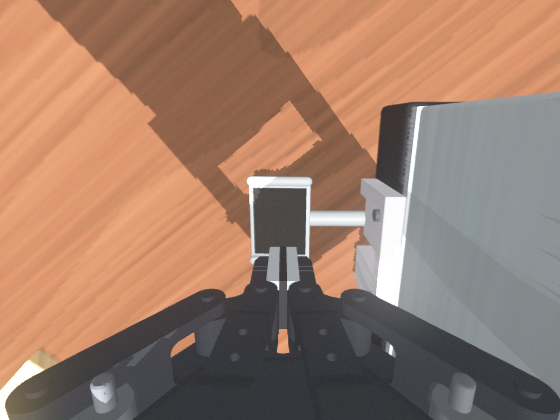

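The tread is at (280,218), where the prediction expects it. I press down, then slide right.

```bash
python3 -m jog '[{"fingers":0,"dx":0.3,"dy":0.1,"dz":-2,"roll":0},{"fingers":0,"dx":0.3,"dy":0.1,"dz":-4,"roll":0},{"fingers":0,"dx":0.3,"dy":0.1,"dz":-5.5,"roll":0},{"fingers":0,"dx":0.3,"dy":0.1,"dz":-6.3,"roll":0},{"fingers":0,"dx":0.3,"dy":0.1,"dz":-6.8,"roll":0}]'
python3 -m jog '[{"fingers":0,"dx":0,"dy":0,"dz":-0.4,"roll":0},{"fingers":0,"dx":0,"dy":0,"dz":-0.8,"roll":0},{"fingers":0,"dx":0,"dy":0,"dz":-1.1,"roll":0},{"fingers":0,"dx":0,"dy":0,"dz":-1.1,"roll":0}]'
```

```text
time_s: 14.4
eef_pos: [0.4734, 0.0836, 0.0287]
tcp_rot: [173.9, 89.4, -134.1]
wrist_force: [-0.2, 0.1, -0.3]
gripper_width: -0.001
time_s: 14.9
eef_pos: [0.4743, 0.0832, 0.019]
tcp_rot: [-178.2, 89.4, -126.1]
wrist_force: [-4.3, -3.1, 7.0]
gripper_width: -0.006
```

```bash
python3 -m jog '[{"fingers":0,"dx":0.4,"dy":-0.31,"dz":-0.3,"roll":0},{"fingers":0,"dx":0.8,"dy":-0.62,"dz":-0.3,"roll":0},{"fingers":0,"dx":1.2,"dy":-0.93,"dz":-0.3,"roll":0},{"fingers":0,"dx":1.6,"dy":-1.24,"dz":-0.3,"roll":0},{"fingers":0,"dx":1.8,"dy":-1.4,"dz":-0.3,"roll":0}]'
python3 - <<'E'
from station import ctrl
from h import *
r=ctrl.get_image("wrist"); cv2.imwrite("pics/m_w.png",r["color"])
print(ctrl.read_state()['eef_pos'],ctrl.read_state()['wrist_force'])
E
```

```text
time_s: 15.52
eef_pos: [0.4924, 0.0692, 0.0177]
tcp_rot: [173.9, 89.3, -134.1]
wrist_force: [-9.8, 3.0, 14.0]
gripper_width: 0.005
[0.49228687 0.06931577 0.01769386] [-7.92225547  1.21195822 11.53438362]
```

View pics/m_w.png

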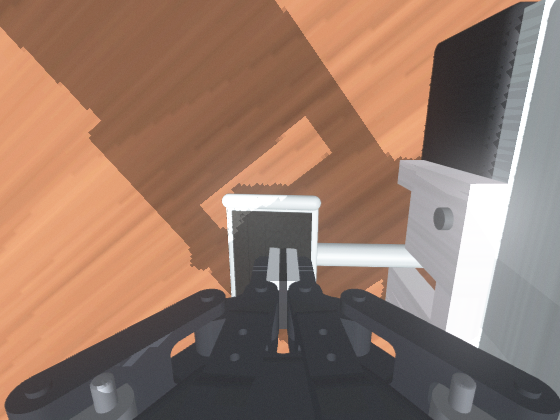

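The fingers travelled 22.8 mm and there is about 7 N of reaction against the rightward push, so it is at the right-hand stop. The plate's screw at (444,218) matches the earlier unshifted view at (448,216). I ease up slowly.

```bash
python3 -m jog '[{"fingers":0,"dx":0,"dy":0,"dz":0.2,"roll":0},{"fingers":0,"dx":0,"dy":0,"dz":0.4,"roll":0},{"fingers":0,"dx":0,"dy":0,"dz":0.6,"roll":0},{"fingers":0,"dx":0,"dy":0,"dz":0.8,"roll":0},{"fingers":0,"dx":0,"dy":0,"dz":1,"roll":0}]'
python3 - <<'E'
from station import ctrl
from h import *
r=ctrl.get_image("wrist"); cv2.imwrite("pics/n_w.png",np.hstack([cv2.resize(r["color"],(400,300)),cv2.resize(ctrl.get_image("top")["color"][100:310,60:340],(400,300))]))
print(ctrl.read_state()['eef_pos'],ctrl.read_state()['wrist_force'])
E
```

```text
time_s: 16.2
eef_pos: [0.4927, 0.0695, 0.0281]
tcp_rot: [172.9, 89.4, -135.1]
wrist_force: [-0.7, 1.9, 2.9]
gripper_width: -0.001
[0.49281317 0.0694146  0.02830529] [-1.73184424  1.91660818  4.9217927 ]
```

View pics/n_w.png

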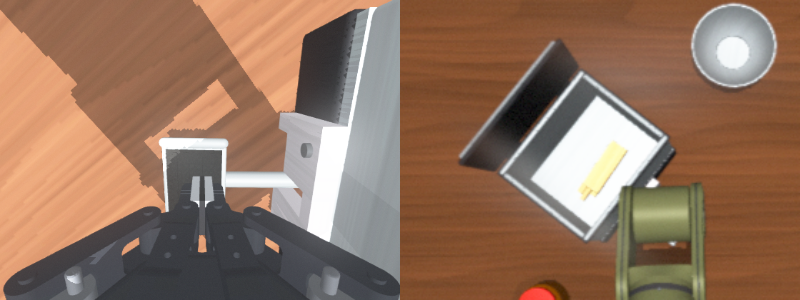

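```bash
python3 -m jog '[{"fingers":0,"dx":0,"dy":0,"dz":0.2,"roll":0},{"fingers":0,"dx":0,"dy":0,"dz":0.4,"roll":0},{"fingers":0,"dx":0,"dy":0,"dz":0.6,"roll":0},{"fingers":0,"dx":0,"dy":0,"dz":0.8,"roll":0},{"fingers":0,"dx":0,"dy":0,"dz":1,"roll":0}]'
```

```text
time_s: 16.92
eef_pos: [0.4933, 0.0697, 0.0389]
tcp_rot: [177.5, 89.4, -130.5]
wrist_force: [-0.4, 2.0, 5.3]
gripper_width: -0.0
```

Contact holds at 5.3 N above the catch height, so the pedal is out of the catch. Continuing up.

```bash
for i in 1; do python3 -m jog '[{"fingers":0,"dx":0,"dy":0,"dz":0.2,"roll":0},{"fingers":0,"dx":0,"dy":0,"dz":0.4,"roll":0},{"fingers":0,"dx":0,"dy":0,"dz":0.6,"roll":0},{"fingers":0,"dx":0,"dy":0,"dz":0.8,"roll":0},{"fingers":0,"dx":0,"dy":0,"dz":1,"roll":0}]'; done
python3 -m jog '[{"fingers":0,"dx":0,"dy":0,"dz":0.2,"roll":0},{"fingers":0,"dx":0,"dy":0,"dz":0.4,"roll":0},{"fingers":0,"dx":0,"dy":0,"dz":0.6,"roll":0},{"fingers":0,"dx":0,"dy":0,"dz":0.8,"roll":0},{"fingers":0,"dx":0,"dy":0,"dz":1,"roll":0}]'
python3 -m jog '[{"fingers":0,"dx":0,"dy":0,"dz":0.2,"roll":0},{"fingers":0,"dx":0,"dy":0,"dz":0.4,"roll":0},{"fingers":0,"dx":0,"dy":0,"dz":0.6,"roll":0},{"fingers":0,"dx":0,"dy":0,"dz":0.8,"roll":0},{"fingers":0,"dx":0,"dy":0,"dz":1,"roll":0}]'
```

```text
time_s: 17.55
eef_pos: [0.4944, 0.0702, 0.0499]
tcp_rot: [-174.4, 89.6, -122.5]
wrist_force: [-0.2, 4.2, 7.1]
gripper_width: -0.002
time_s: 18.18
eef_pos: [0.4957, 0.0712, 0.0612]
tcp_rot: [-152.0, 89.8, -100.0]
wrist_force: [0.4, 5.9, 5.3]
gripper_width: -0.0
time_s: 18.8
eef_pos: [0.4953, 0.0709, 0.0707]
tcp_rot: [-160.9, 89.7, -109.0]
wrist_force: [-0.1, 0.6, 0.3]
gripper_width: -0.0
```

Force gone at 0.071, just above the rest height. I retreat up and slightly away from the front, then check.

```bash
python3 -m jog '[{"fingers":0,"dx":0,"dy":0,"dz":1,"roll":0},{"fingers":0,"dx":0,"dy":0,"dz":3,"roll":0},{"fingers":0,"dx":-1,"dy":-2,"dz":6,"roll":0},{"fingers":0,"dx":-2,"dy":-6,"dz":10,"roll":0},{"fingers":0,"dx":-3,"dy":-11,"dz":13,"roll":0}]'
python3 -m jog '[{"fingers":0,"dx":0,"dy":-5,"dz":2,"roll":0},{"fingers":0,"dx":0,"dy":-10,"dz":2,"roll":0},{"fingers":0,"dx":0,"dy":-12,"dz":2,"roll":0},{"fingers":0,"dx":0,"dy":-12,"dz":2,"roll":0}]'
python3 - <<'E'
from station import ctrl
from h import *
R={n:ctrl.get_image(n) for n in("side","top")}
cv2.imwrite("pics/o.png",np.hstack([cv2.resize(R["side"]["color"],(400,300)),cv2.resize(R["top"]["color"],(400,300))]))
cv2.imwrite("pics/o2.png",np.hstack([cv2.resize(R["side"]["color"][175:310,285:420],(400,400),interpolation=2),cv2.resize(R["top"]["color"][140:290,120:270],(400,400),interpolation=2)]))
print(ctrl.read_state()['eef_pos'],ctrl.read_state()['wrist_force'])
a=cv2.imread("pics/a_top.png")[140:290,110:275].astype(int);b=R["top"]["color"][140:290,110:275].astype(int)
d=abs(a-b).max(2);print("diff",(d>50).sum(), np.argwhere(d>50)[:8].tolist())
E
```

```text
time_s: 19.42
eef_pos: [0.4655, -0.0399, 0.2033]
tcp_rot: [-129.2, 89.7, -77.1]
wrist_force: [0.1, -0.1, 1.3]
gripper_width: 0.002
time_s: 19.92
eef_pos: [0.4653, -0.1611, 0.2238]
tcp_rot: [-126.4, 89.7, -74.5]
wrist_force: [0.3, 0.5, 0.4]
gripper_width: -0.0
[ 0.46537985 -0.15956184  0.22346555] [ 0.03663579 -0.79027827  0.67998304]
diff 0 []
```

View pics/o.png

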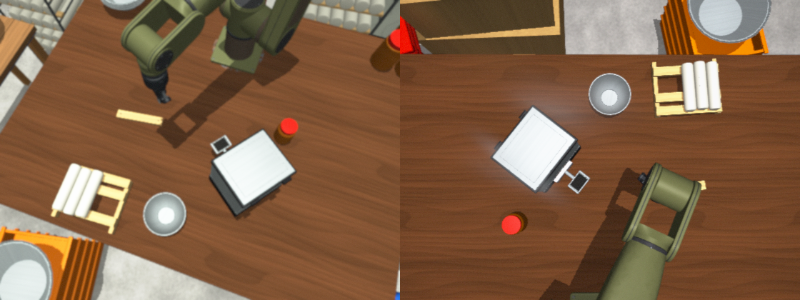

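View pics/o2.png

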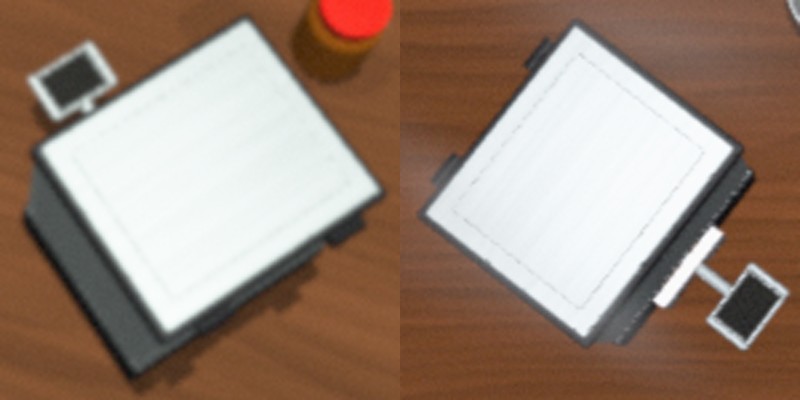

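The lid is shut and the pedal is back at rest: the top view of the bin matches the starting picture, with 0 pixels different. The spare slat, bowl and jar are in place and the arm is clear.

```bash
python3 -c "
from station import ctrl
print(ctrl.hand_in())"
```

```text
the job is handed in; nothing more can be done
None
```

The broken slat is in the bin, the bin is shut, and the job is handed in after about 20 s of robot time. I don't know the verdict; the hand-in reports none.

- **What I did:** I pressed the pedal down and slid it left under the catch, and the lid stood up by itself. I then gripped the broken slat and released it inside the mouth. Last, I pressed the pedal, slid it right to the stop and eased it up at about 16 mm/s until the force at the fingers vanished at rest height.
- **Slat:** I saw it lying on the bin floor through the open mouth, both right after release and while the pedal was coming up.
- **Bin:** In the final top view, the lid and pedal area shows no pixel changed by more than the threshold from the starting picture.
- **Other objects:** In the final pictures the spare slat, bowl and jar look to be where they were. I judged this by eye and did not re-measure them.
- **Robot:** The arm is clear of everything and the wrist force is about 1 N or less, which is sensor noise level.

No check failed or disagreed. One jog call was refused for missing keys, and nothing moved.

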